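Swing the reach gauge over the board, release its arm and hold it out at the rider

TASK

Swing the reach gauge's boom right round against its end stop with the arm still pushed in, so that the stylus lines up with the circuit board. Then, with the lock button on the black head squeezed in, draw the arm out slowly and steadily until the index fin stands level with the brass rider on the scale, neither running past it nor letting the spring snatch it back. Finish while still holding it there and do not let go: keep the head gripped with its button pressed in, and leave the board and the other loose parts where they lie.

Things in the scene. Friction and masses are not known exactly. Their poses are not given: they have to be found in the camera images.
- reach_gauge: reach gauge standing fixed on the bench; grey base plate 120 x 90 x 12 mm with a post. Origin: on the bench, on the vertical pivot axis of the boom. Its x axis points along the boom's direction when the boom is against its end stop (to the robot's right, roughly world -y), its z axis up. Its end stop is a steel post 12 mm thick at x 32 mm, y -18.5 mm. All of boom, arm, head, button and rider belong to it.
- gauge_pivot (a point): point on the vertical pivot axis of the boom, 98 mm above the bench (height of the boom's centre line)
- gauge_boom (a joint): angle of the boom (aluminium tube 22 wide, 24 mm high, reaching from 34 mm behind the pivot to 150 mm ahead of it, top 110 mm above the bench), rad: 0 = against the end stop, grows anticlockwise seen from above (head swings away from the robot); 0.22 to 0.7 at the start. It turns with a friction of about 0.12 N m and stays where it is left.
- gauge_arm (a joint): how far the telescoping arm is drawn out of the boom tube, m: 0 = fully in (start), 0.115 = fully out. A return spring pulls it in with 4 to 5 N, with some damping; the lock holds it within 2 mm of fully in unless the button is pressed at least 4 mm.
- gauge_lock (a joint): travel of the lock button, m: 0 = out, 0.006 = fully in. A round steel button, 22 mm across, on the side of the head that faces the robot; it moves along the head's y axis, across the boom, and needs about 3 N to start and 8 N to be fully in. Gripping the head across its sides, one finger on the button and one on the opposite rubber pad, presses it.
- gauge_grip (a point): middle of the black head on the end of the arm, at the height of the button's centre, 108 mm above the bench; 187 mm from the pivot axis with the arm in. x axis along the boom, outward (the direction the arm draws out); y across the boom. The head is 44 mm long (x) by 30 mm wide (y), from 84 to 132 mm above the bench; with the pad (17 mm from the centre on +y) and the button (24 mm on -y, 18 mm when pressed in) it is 41 mm wide, 35 mm when squeezed.
- gauge_index (a point): the index: a small dark upright fin, 4 mm thick, 5 mm wide, in the slot on top of the boom tube, 118 mm above the bench; moves with the arm, 167 mm behind the head's middle
- rider_mark (a point): middle of the brass rider, a saddle clamped on the boom tube at a random place on the scale (lines 10 mm apart), with two cheeks 6 mm thick and a 9 mm gap between them through which the fin passes; 118 mm above the bench; x axis along the boom, outward. The fin is level with it when both points are at the same place along the boom. It is 45 to 100 mm ahead of the fin when the arm is in.
- gauge_rider (a joint): place of the rider on the scale, m: equals the value of gauge_arm at which the fin is level with it; 0.045 to 0.1, firmly clamped
- gauge_stylus_tip (a point): tip of the thin steel stylus that hangs from the front of the head, 31 mm outward from the head's middle, 34 mm above the bench; nothing holds it, it follows the arm
- spare_board: green circuit board with parts, 56 x 82 x 26 mm, loose, flat on the bench under the stylus's path (not the tall stack of boards that stands beyond it at the right, from about x 0.57 on and y 0.12 down, some 0.4 m high: keep the robot clear of that); origin at the centre of its underside; leave it alone
- insulating_tape: roll of black tape, 62 x 60 x 19 mm, loose bystander
- standoff: metal standoff, 54 mm long, 11 mm thick, loose bystander
- bnc_tee: metal tee adapter, 28 x 35 x 14 mm, loose bystander
- capacitor: blue can capacitor lying down, 73 mm long, 30 mm thick, loose bystander

How it is judged:
On the way, in this order (a step that is already met when the one before it is completed fails the run):
1. the boom is swung against its end stop with the arm still in (value of joint gauge_boom below 0.05 rad and value of joint gauge_arm below 0.015 m), for 0.2 s.
2. the arm is drawn out until the index is level with the rider, button pressed (x of gauge_index in the frame of rider_mark between -0.004 and 0.004 m and value of joint gauge_boom below 0.05 rad and value of joint gauge_lock above 0.004 m and contact force between the fingers and reach_gauge above 3 N), for 0.3 s.
At the end, for the whole second after the job is handed in: The boom is against its end stop (within 0.05 rad), the index is level with the rider (within 4 mm), the arm is out and still, and the fingers still grip the head (more than 3 N) with the lock button pressed in at least 4 mm (all of step 2 and velocity of joint gauge_arm between -0.02 and 0.02 m/s and value of joint gauge_arm above 0.04 m); the arm keeps its last pose, push and grip.
It fails at once if the arm is jerked out (faster than 0.15 m/s) (velocity of joint gauge_arm above 0.15 m/s).
It fails at once if the spring snatches the arm back (faster than 0.15 m/s) (velocity of joint gauge_arm below -0.15 m/s).
It fails at once if the index runs more than 10 mm past the rider (x of gauge_index in the frame of rider_mark above 0.01 m).
It fails at once if the board or another loose part is moved by more than 20 mm (distance of any of spare_board, insulating_tape, standoff, bnc_tee, capacitor from where it was at the start of the episode above 0.02 m).
It also fails if it takes over 48 s, if anything falls off the work surface, if the arm or the gripper's body presses on something with over 40 N, if the wrist force passes 120 N, or if a joint passes its speed limit or range.

ROBOT

A 6-joint arm with a two-finger parallel gripper is mounted at the origin on a cart in front of the work surface, level with it; the furniture and walls round the work are solid. World frame = base frame: x ahead of the robot, y to its left, z up, the work surface at z = 0. Lengths are in m, angles in rad, forces in N, time in s.
With the tool pointing down it reaches from about 0.3 to 0.775 m from the base axis. Payload 14.6 kg.
Tool frame: the origin (TCP) lies at the very end of the fingers, on their centre line; the grasp point (between the pads) lies 19 mm behind it; z points along the fingers, y is the line along which they close (so a half turn about z gives the same grasp; the last joint's range is limited). The gripper opens to 85 mm and grips with 20 to 120 N. Pads are 22 mm wide; open, the fingers measure 114 mm over their backs; the gripper's body (76 mm by 85 mm) begins 54 mm behind the grasp point. The pads swing forward as they close: fully open they stand 13 mm farther back than shut.
Start: joints at [1.189, 0.3, 1.521, -0, 1.321, -0.067], TCP at [0.17, 0.523, 0.197] pointing down, gripper open.
Joint ranges: [-3.03, 3.03], [-0.79, 2.21], [0.23, 2.52], [-1.04, 4.18], [0, 3.07], [-2.55, 2.55]. Speed limits (rad/s): [2.22, 2.22, 2.57, 3.14, 3.14, 3.14].

INTERFACE

Orientations are given as a rotation vector (axis times angle).
In Python, from station import sensors, eyes, bot gives the robot as it stands.
- The arm moves only by the tool step_arm, never from a script. Its argument "deltas" is text: rows parted by semicolons, each of 7 numbers parted by spaces: the shift along the tool's x, y, z in m, then the turn, a rotation vector about the tool's x, y, z in degrees, then the gripper's target within -1 to 1 (shut at 1, half-way at 0, fully open at -1). In form: dx dy dz ax ay az grip; .... A call has 1 to 20 rows; each row shifts and turns the commanded pose from where the row before left it, along the tool's axes as they then stand; what a row does not reach is not made up. A row lasts 1/10 s, in which the tool goes at most 50 mm and 8.59 degrees, less where a joint would pass 70% of its speed; a pose out of reach is approached as far as the arm can. A call with a gripper value outside its range is refused whole. The fingers move at their own pace and stop on an object; "squeeze" is the grip in N (left out, the last holds). Time passes only in rows, so rows that do not move let the fingers close. It gives the time, the measured TCP pose, the force, the opening and the grip force at its end, in the units of the state.
- sensors.observe(): the state, without advancing time (a new reading comes with each control period).
- eyes.capture(name): name is "scene" or "top"; returns a dict with "frame" (420x560x3 uint8, red, green, blue), "K" (3x3 intrinsics, pixels), "position" and "orientation" of the camera in the world. Camera axes: x right, y up, looking along -z (the intrinsics and any distortion apply to the point x, -y, -z); pixel columns grow to the right and rows downward; lengths in m; the calibration is good to about 2 mm. A picture is of the moment at which its call begins. There is no depth.
- bot.close_job(): hands the job in; it is judged then, once.
Trained networks look in a picture, given as the dict that the camera call returned (one of the last four; its "shot" number tells which), for a name from the list of things; names that differ only in an ending like _2 or _b are one class to them, and where a whole thing is asked for, a point or a joint stands for the part that bears it (a point fixed in the world has none). Each returns a list of dicts, best first, with "confidence" (0 to 1); they miss things now and then, are a little off and sometimes report something else, mostly with a low value. They report only what shows in the picture. A call takes as long as a camera call.
- eyes.boxes_of(query, picture): "pixel" ([column, row] in pixels, amid what is visible of it).
- eyes.regions_of(query, picture): "pixels" (420x560 bool, what is visible of it) and "pixel" ([column, row] in pixels, amid what is visible of it).
- eyes.pinpoint(query, picture): "pixel" ([column, row] in pixels: a listed point, or the origin of a listed thing).
The state is a dict: "clock": time; "joint_positions": joint angles; "joint_vel": joint speeds; "joint_torque": joint torques, N m; "ee_pos": TCP position; "orientation": TCP orientation; "ft_force": force on the tool from outside, world axes, zero at the start; "wrist_torque": the same for the moment, N m; "finger_gap": finger opening in m; "gripper_force": force on a finger pad.
Only numpy, scipy, OpenCV 4.12 (cv2) and the standard library are available. Lean on these libraries where they do the work, as an engineer would, in place of code of your own. Each camera call takes 0.05 s, during which the arm holds its last target. There are 200 camera calls.

## Working session

There is one attempt and no reset: what is moved stays moved. The work goes in short steps, Python scripts to look and compute and a tool call to move; the robot and the scene stay as the last step left them, time stands still between calls to the robot, and variables do not carry over. Pictures are saved under pics/ and viewed, at most 10 in all, crops included, and the job is handed in when it is done.

Besides the shell and the picture viewer there is one more tool, called after "Request:" in YAML: its name, and indented under it one key for each argument. step_arm: Moves the arm, as the interface text tells. Its arguments: {"type":"object","properties":{"deltas":{"type":"string"},"squeeze":{"type":"number"}},"required":["deltas"]}

```bash
mkdir -p pics; cat > h.py <<'E'
import numpy as np, cv2
from scipy.spatial.transform import Rotation as R
from station import sensors, eyes, bot
def rot(o):
    o=np.array(o,float)
    return o if o.shape==(3,3) else (R.from_rotvec(o).as_matrix() if o.size==3 else R.from_quat(o).as_matrix())
def onplane(p,px,z):
    K=np.array(p["K"]);d=np.linalg.inv(K)@[px[0],px[1],1];d=rot(p["orientation"])@[d[0],-d[1],-d[2]]
    c=np.array(p["position"]);return c+d*(z-c[2])/d[2]
def proj(p,X):
    v=rot(p["orientation"]).T@(np.array(X)-p["position"]);u=np.array(p["K"])@[v[0],-v[1],-v[2]];return u[:2]/u[2]
def save(p,n,crop=None,s=1):
    f=p["frame"][...,::-1]
    if crop: f=f[crop[1]:crop[3],crop[0]:crop[2]]
    cv2.imwrite("pics/"+n,cv2.resize(f,None,fx=s,fy=s,interpolation=cv2.INTER_CUBIC))
E
python3 - <<'E'
from h import *
np.set_printoptions(precision=4,suppress=True)
s=sensors.observe();print(s)
Z=dict(gauge_pivot=.098,gauge_grip=.108,gauge_index=.118,rider_mark=.118,gauge_stylus_tip=.034,reach_gauge=0,spare_board=0,insulating_tape=0,standoff=0,bnc_tee=0,capacitor=0)
P=[]
for c in("scene","top"):
    p=eyes.capture(c);P.append(p);print(c,p["position"],p["orientation"],[k for k in p])
    for n,z in Z.items():
        for r in eyes.pinpoint(n,p)[:2]: print(n,r["pixel"],round(r["confidence"],2),onplane(p,r["pixel"],z))
cv2.imwrite("pics/a.png",np.vstack([cv2.resize(p["frame"][...,::-1],(400,300)) for p in P])) 
save(P[0],"s.png",s=1.4);save(P[1],"t.png",s=1.4)
E
```

```text
{'clock': 0.0, 'joint_positions': array([ 1.1894,  0.3005,  1.5216,  0.    ,  1.3207, -0.0666]), 'joint_vel': array([ 0.0002,  0.    , -0.0011,  0.0012,  0.0007,  0.0001]), 'joint_torque': array([  0.0026, -54.3506, -36.1797,   0.    ,   0.004 ,  -0.0001]), 'ee_pos': array([0.1702, 0.5227, 0.1966]), 'orientation': array([-0.4924, -3.1025,  0.0018]), 'ft_force': array([-0.0086, -0.7193, -0.0878]), 'wrist_torque': array([-0.0153,  0.0669,  0.0069]), 'gripper_force': 0.0, 'finger_gap': 0.08528084198774342}
scene [ 0.2295 -0.11    0.8088] [ 0.6659 -0.2091 -0.557 ] ['frame', 'K', 'position', 'orientation', 'shot']
gauge_pivot [231.3, 194.5] 0.68 [0.4828 0.4611 0.098 ]
gauge_grip [320.5, 214.6] 0.83 [0.5961 0.3171 0.108 ]
gauge_grip [237.0, 223.7] 0.65 [0.453  0.3844 0.108 ]
rider_mark [266.1, 198.6] 0.55 [0.5265 0.3996 0.118 ]
gauge_stylus_tip [336.8, 239.2] 0.97 [0.6251 0.2932 0.034 ]
reach_gauge [236.3, 222.4] 0.61 [0.4879 0.4644 0.    ]
spare_board [312.7, 327.5] 0.59 [0.485  0.1769 0.    ]
spare_board [323.6, 214.1] 0.16 [0.6591 0.3804 0.    ]
insulating_tape [317.0, 243.7] 0.93 [0.60
[... 334 characters left out ...]
]
gauge_pivot [217.0, 237.6] 0.92 [0.4869 0.4645 0.098 ]
gauge_grip [309.1, 173.5] 0.85 [0.605  0.3094 0.108 ]
gauge_index [219.1, 236.8] 0.18 [0.4859 0.4584 0.118 ]
rider_mark [249.6, 213.7] 0.63 [0.5275 0.4092 0.118 ]
reach_gauge [228.9, 244.3] 0.82 [0.4873 0.4538 0.    ]
spare_board [375.2, 250.2] 0.92 [0.4873 0.1724 0.    ]
insulating_tape [297.7, 187.5] 0.73 [0.6049 0.3251 0.    ]
standoff [251.6, 212.2] 0.63 [0.5518 0.4134 0.    ]
standoff [313.2, 225.6] 0.46 [0.5302 0.2926 0.    ]
bnc_tee [373.2, 252.1] 0.64 [0.4835 0.1762 0.    ]
bnc_tee [343.4, 204.9] 0.47 [0.5736 0.2346 0.    ]
capacitor [265.3, 163.9] 0.61 [0.6506 0.3912 0.    ]
capacitor [376.1, 253.8] 0.25 [0.4805 0.1707 0.    ]
```

View pics/s.png

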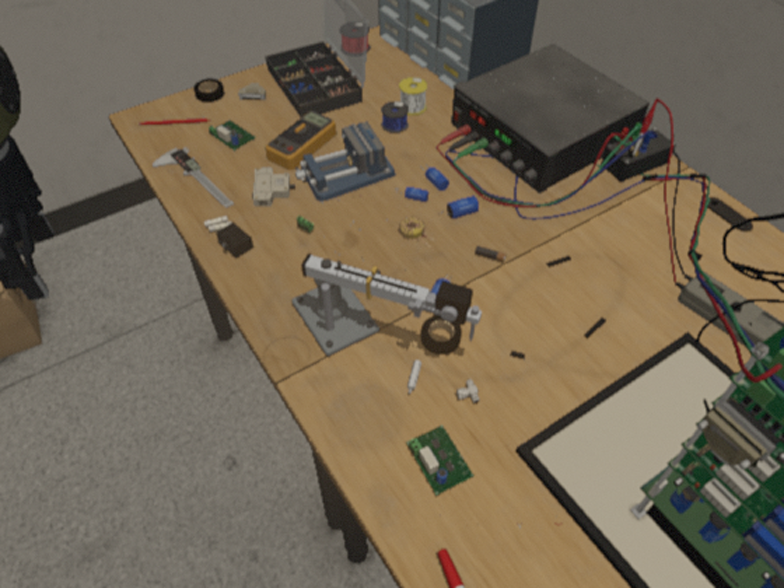

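View pics/t.png

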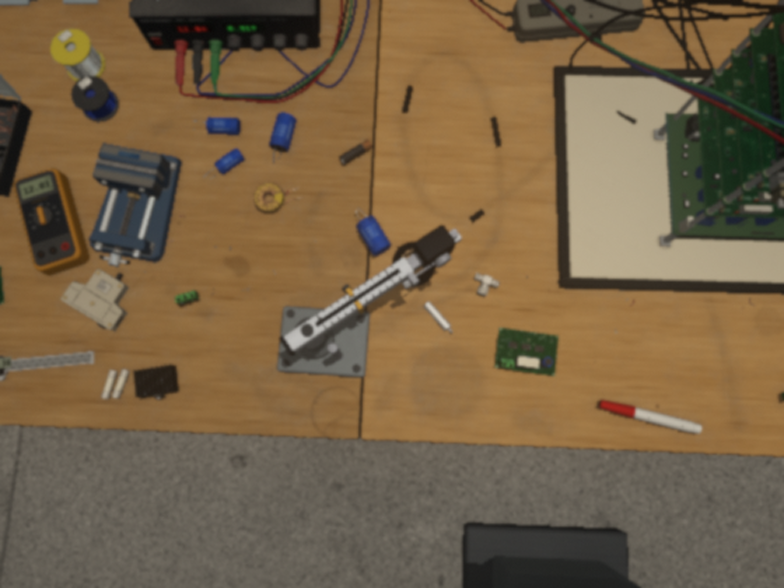

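The scene view shows the gauge at (330,280), its head at (450,300), the tape under the head and the board at (440,460). The top view shows the boom from (290,340) to (440,245), angled away from the robot, with the rider near (350,295). Next I'll triangulate and work out the approach move.

```bash
python3 - <<'E'
from h import *
np.set_printoptions(precision=4,suppress=True)
A=eyes.capture("scene");B=eyes.capture("top")
def tri(a,b):
    M=0;v=0
    for p,px in((A,a),(B,b)):
        c=np.array(p["position"]);d=onplane(p,px,0)-c;d/=np.linalg.norm(d);Q=np.eye(3)-np.outer(d,d);M=M+Q;v=v+Q@c
    return np.linalg.solve(M,v)
X={}
for n in("gauge_pivot","gauge_grip","rider_mark","reach_gauge"):
    a=eyes.pinpoint(n,A)[0];b=eyes.pinpoint(n,B)[0];X[n]=tri(a["pixel"],b["pixel"]);print(n,X[n],a["pixel"],b["pixel"])
pv=X["gauge_pivot"];g=X["gauge_grip"]-pv;print("len",np.hypot(*g[:2]),"dirdeg from -y",np.degrees(np.arctan2(g[0],-g[1])))
r=X["rider_mark"]-pv;print("rider",np.hypot(*r[:2])-.020)
print(rot(sensors.observe()["orientation"]))
save(B,"c.png",(180,150,350,280),4.6)
E
```

```text
gauge_pivot [0.4872 0.4593 0.1026] [232.8, 192.8] [220.0, 236.5]
gauge_grip [0.5994 0.3099 0.1179] [324.5, 213.1] [309.1, 175.1]
rider_mark [0.5285 0.4107 0.1094] [263.8, 197.5] [249.2, 213.6]
reach_gauge [0.4867 0.4524 0.0175] [237.1, 221.6] [229.1, 242.5]
len 0.18688052703987335 dirdeg from -y 36.91262474197402
rider 0.04389357668548016
[[-0.9508  0.3097 -0.    ]
 [ 0.3097  0.9508  0.    ]
 [ 0.      0.     -1.    ]]
```

View pics/c.png

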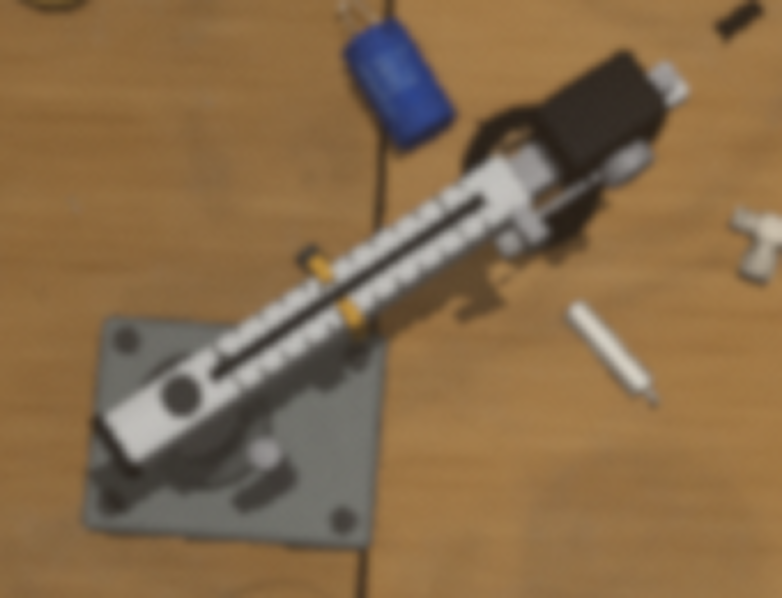

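The crop shows the pivot cap at (180,395), the rider at (335,292), the head top around (600,105), the end stop post at (265,455), and the grey base plate outline, which gives the gauge's heading.

```bash
python3 - <<'E'
from h import *
np.set_printoptions(precision=4,suppress=True)
B=eyes.capture("top")
f=lambda x,y,z:onplane(B,(180+x/4.6-.4,150+y/4.6-.4),z)
pv=f(180,395,.112);h=f(600,107,.132);r=f(335,292,.121)
print(pv,h,r,np.hypot(*(h-pv)[:2]),np.hypot(*(r-pv)[:2])-.02)
b=f(598,180,.12)
for a,c in(((85,525),(370,548)),((105,318),(385,335)),((105,318),(85,525)),((385,335),(370,548))):
    d=f(*c,.012)-f(*a,.012);print(d,np.hypot(*d[:2]),np.degrees(np.arctan2(d[0],-d[1])))
for p in((130,442,.11),(112,415,.11),(500,160,.11),(525,210,.11)):print(f(*p))
E
```

```text
[0.4889 0.46   0.112 ] [0.5996 0.3092 0.132 ] [0.5282 0.4042 0.121 ] 0.18708860512268607 0.04820600020828149
[-0.0046 -0.1171  0.    ] 0.11718451913811648 -2.2625812208234644
[-0.0024 -0.1171  0.    ] 0.11712374076340554 -1.1931363072496504
[-0.0861  0.002   0.    ] 0.0861616202210336 -91.33230004652543
[-0.0883  0.002   0.    ] 0.08834868882655793 -91.30267705250803
[0.471  0.4775 0.11  ]
[0.4807 0.4849 0.11  ]
[0.5834 0.3452 0.11  ]
[0.5644 0.3351 0.11  ]
```

Request:
step_arm:
  deltas: "-0.0316 -0.0047 0 0 0 0 -1;-0.0316 -0.0047 0 0 0 0 -1;-0.0316 -0.0047 0 0 0 0 -1;-0.0316 -0.0047 0 0 0 0 -1;-0.0316 -0.0047 0 0 0 0 -1;-0.0316 -0.0047 0 0 0 0 -1;-0.0316 -0.0047 0 0 0 0 -1;-0.0316 -0.0047 0 0 0 0 -1;-0.0316 -0.0047 0 0 0 0 -1;-0.0316 -0.0047 0 0 0 0 -1;-0.0316 -0.0047 0 0 0 0 -1;-0.0316 -0.0047 0 0 0 0 -1;-0.0316 -0.0047 0 0 0 0 -1;-0.0316 -0.0047 0 0 0 0 -1;-0.0316 -0.0047 0 0 0 0 -1;0 0 0 0 0 7.14 -1;0 0 0 0 0 7.14 -1;0 0 0 0 0 7.14 -1;0 0 0 0 0 7.14 -1;0 0 0 0 0 7.14 -1"
  squeeze: 40

```text
clock: 3.75
ee_pos: [0.5992, 0.3091, 0.197]
orientation: [-1.427, -2.799, 0.0]
ft_force: [-0.9, 0.1, 0.6]
finger_gap: 0.0854
gripper_force: 0.0
```

Request:
step_arm:
  deltas: "0 0 0.0107 0 0 0 -1;0 0 0.0107 0 0 0 -1;0 0 0.0107 0 0 0 -1;0 0 0.0107 0 0 0 -1;0 0 0.0107 0 0 0 -1;0 0 0.0107 0 0 0 -1;0 0 0.0107 0 0 0 -1;0 0 0.0107 0 0 0 -1;0 0 0.0107 0 0 0 -1;0 0 0.0107 0 0 0 -1;0 0 0 0 0 0 -1"

```text
clock: 4.85
ee_pos: [0.5985, 0.3088, 0.0882]
orientation: [-1.419, -2.801, 0.003]
ft_force: [-0.4, -0.2, -0.6]
finger_gap: 0.0852
gripper_force: 0.0
```

```bash
python3 - <<'E'
from h import *
p=eyes.capture("scene");save(p,"d.png",(200,130,400,280),4)
print(sensors.observe()["ft_force"])
E
```

```text
[ 0.62332645 -0.33487054 -0.54495699]
```

View pics/d.png

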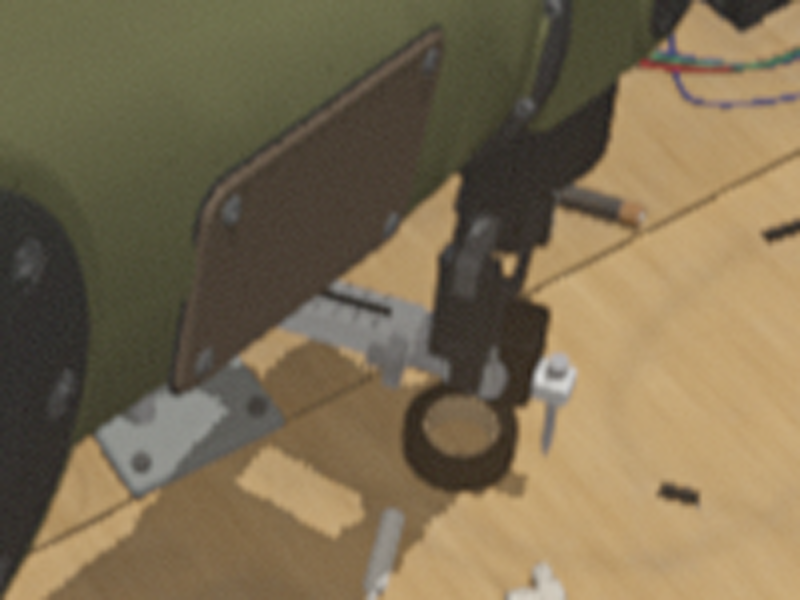

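The finger stands in front of the button at (490,375), and the other finger is behind the head. I'll close on it.

Request:
step_arm:
  deltas: "0 0 0 0 0 0 0.3;0 0 0 0 0 0 0.6;0 0 0 0 0 0 1;0 0 0 0 0 0 1;0 0 0 0 0 0 1;0 0 0 0 0 0 1;0 0 0 0 0 0 1;0 0 0 0 0 0 1"
  squeeze: 40

```text
clock: 5.7
ee_pos: [0.5994, 0.3092, 0.0907]
orientation: [1.42, 2.802, 0.001]
ft_force: [-0.1, -0.5, 5.0]
finger_gap: 0.0287
gripper_force: 41.6
```

```bash
python3 - <<'E'
from h import *
np.set_printoptions(precision=4,suppress=True)
p=eyes.capture("scene");save(p,"e.png",(260,160,360,235),8)
for n,z in(("gauge_stylus_tip",.034),("gauge_grip",.108)):
    for r in eyes.pinpoint(n,p)[:2]: print(n,r["pixel"],r["confidence"],onplane(p,r["pixel"],z))
print((proj(p,[.5997,.3092,.108])-[260,160])*8,sensors.observe()["finger_gap"])
E
```

```text
gauge_stylus_tip [333.9, 238.5] 0.7 [0.6212 0.2978 0.034 ]
gauge_grip [324.2, 214.5] 0.6 [0.6021 0.3135 0.108 ]
[516.0908 452.3223] 0.02860244127330652
```

View pics/e.png

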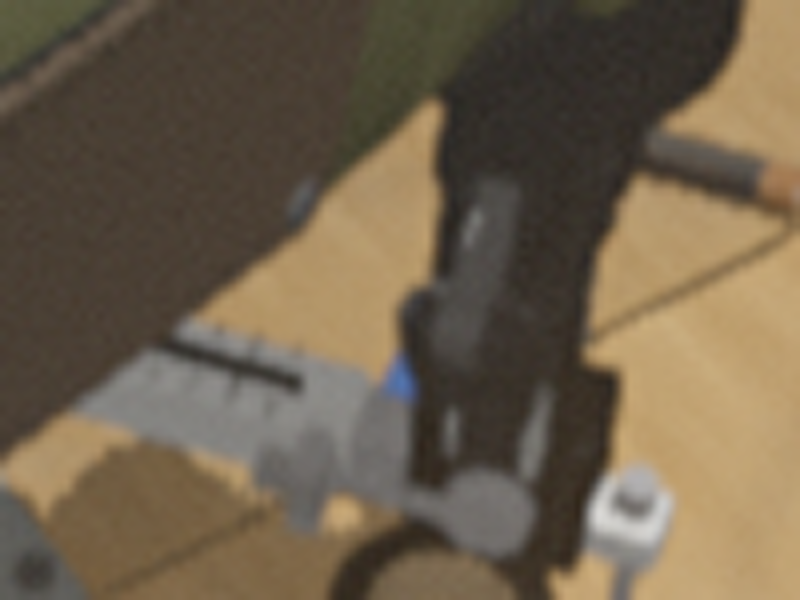

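```bash
python3 - <<'E'
from h import *
np.set_printoptions(precision=1,suppress=True)
p=eyes.capture("scene");q=eyes.capture("top")
s=sensors.observe();Rm=rot(s["orientation"]);t=s["ee_pos"];print(s["ft_force"],s["finger_gap"])
e=lambda X:(proj(p,X)-[260,160])*8
ty=Rm[:,1]; ty=ty*np.sign(ty[0]); bx=np.array([.592,-.806,0])
for o in(-.014,-.028):
  for z in(0,.019,.04,.06): print("finger",o,z,[e(t+ty*o+bx*w+[0,0,z]) for w in(-.011,.011)])
c=np.array([.5997,.3092,.108])
for o in(-.024,-.018):print("button",o,[e(c+ty*o+np.array(d)) for d in([0,0,0],[0,0,.011],bx*.011,-bx*.011)])
print("stylus",e(c+bx*.031+[0,0,.02]))
cv2.imwrite("pics/f.png",np.hstack([cv2.resize(p["frame"][150:250,270:370,::-1],(400,400),interpolation=2),cv2.resize(q["frame"][130:230,250:350,::-1],(400,400),interpolation=2)]))
E
```

```text
[-0.7  0.3  6.1] 0.028707631821644902
finger -0.014 0 [array([448. , 528.2]), array([536.4, 554.4])]
finger -0.014 0.019 [array([452.6, 479.2]), array([542.6, 505.5])]
finger -0.014 0.04 [array([457.9, 423. ]), array([549.6, 449.5])]
finger -0.014 0.06 [array([463.1, 367.5]), array([556.5, 394.2])]
finger -0.028 0 [array([429.6, 572.6]), array([518.8, 599.2])]
finger -0.028 0.019 [array([433.9, 523.8]), array([524.7, 550.6])]
finger -0.028 0.04 [array([438.9, 467.9]), array([531.4, 495. ])]
finger -0.028 0.06 [array([443.9, 412.7]), array([538.1, 440. ])]
button -0.024 [array([485.2, 528.3]), array([488.3, 499.4]), array([530.5, 541.7]), array([440.1, 515. ])]
button -0.018 [array([493. , 509.1]), array([496.2, 480.1]), array([538.1, 522.3]), array([448.1, 495.9])]
stylus [650.9 435.8]
```

View pics/f.png

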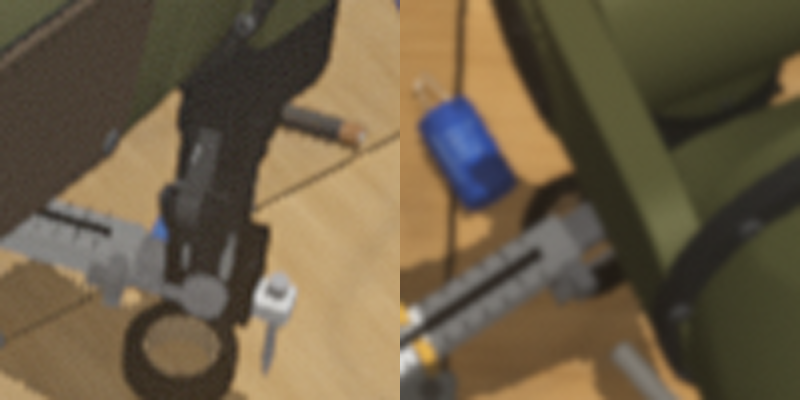

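The scene camera still shows the button disc uncovered at (205,295), and the 28.7 mm gap matches the bare head rather than the 35 mm of the squeezed button. So the finger pads are closed above the button. I'll open, go lower and close again.

Request:
step_arm:
  deltas: "0 0 0 0 0 0 -1;0 0 0 0 0 0 -1;0 0 0 0 0 0 -1;0 0 0 0 0 0 -1;0 0 0.007 0 0 0 -1;0 0 0.007 0 0 0 -1;0 0 0 0 0 0 -1"

```text
clock: 6.65
ee_pos: [0.5985, 0.3089, 0.0744]
orientation: [-1.419, -2.801, 0.003]
ft_force: [0.8, 0.6, -0.1]
finger_gap: 0.0856
gripper_force: 0.0
```

```bash
python3 - <<'E'
from h import *
np.set_printoptions(precision=1,suppress=True)
p=eyes.capture("scene");save(p,"g.png",(280,160,360,240),7.5)
s=sensors.observe();Rm=rot(s["orientation"]);t=s["ee_pos"];ty=Rm[:,1];ty=ty*np.sign(ty[0]);bx=np.array([.592,-.806,0])
for o in(-.0425,-.055):
  for z in(0,.013,.03): print(o,z,[(proj(p,t+ty*o+bx*w+[0,0,z])-[280,160])*7.5 for w in(-.011,.011)])
E
```

```text
-0.0425 0 [array([230.2, 618.3]), array([313.4, 643.7])]
-0.0425 0.013 [array([232.7, 588.2]), array([316.9, 613.7])]
-0.0425 0.03 [array([236.1, 547.8]), array([321.6, 573.4])]
-0.055 0 [array([214.4, 656.6]), array([298.2, 682.4])]
-0.055 0.013 [array([216.7, 626.7]), array([301.5, 652.6])]
-0.055 0.03 [array([219.9, 586.5]), array([306. , 612.6])]
```

View pics/g.png

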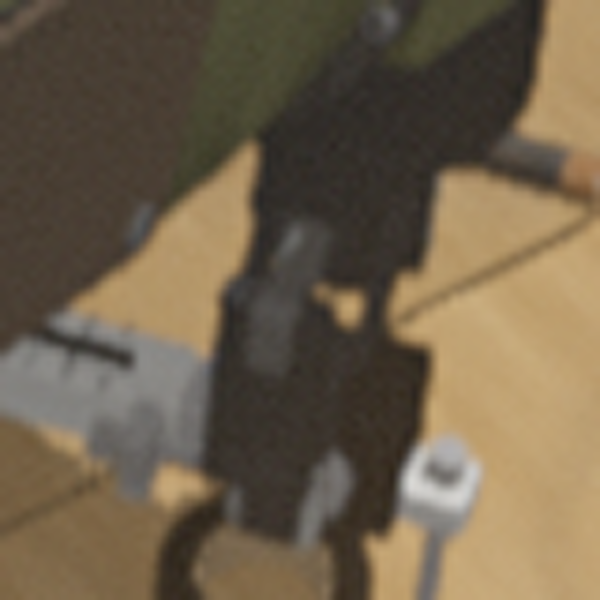

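Request:
step_arm:
  deltas: "0 0 0.004 0 0 0 -1;0 0 0.005 0 0 0 -1;0 0 0 0 0 0 0.2;0 0 0 0 0 0 0.5;0 0 0 0 0 0 1;0 0 0 0 0 0 1;0 0 0 0 0 0 1;0 0 0 0 0 0 1;0 0 0 0 0 0 1;0 0 0 0 0 0 1"

```text
clock: 7.7
ee_pos: [0.5996, 0.3093, 0.0681]
orientation: [1.419, 2.802, 0.002]
ft_force: [0.6, -0.1, 6.8]
finger_gap: 0.0322
gripper_force: 42.2
```

```bash
python3 - <<'E'
from h import *
p=eyes.capture("scene");save(p,"i.png",(280,160,360,240),7.5)
E
```

```text
(no output)
```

View pics/i.png

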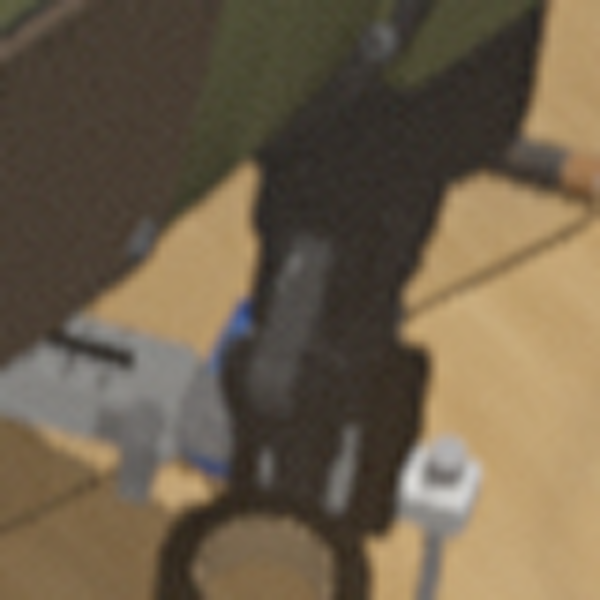

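Now the finger covers the button, and the 32 mm gap fits a squeezed button with some compliance. I'll swing along the arc.

Request:
step_arm:
  deltas: "0.0003 -0.0118 0 0 0 3.6 1;0.0003 -0.0118 0 0 0 3.6 1;0.0003 -0.0118 0 0 0 3.6 1;0.0003 -0.0118 0 0 0 3.6 1;0.0003 -0.0118 0 0 0 3.6 1;0 0 0 0 0 0 1"

```text
clock: 8.35
ee_pos: [0.5466, 0.282, 0.0682]
orientation: [1.844, 2.543, 0.002]
ft_force: [0.7, 1.4, 2.5]
finger_gap: 0.0321
gripper_force: 41.7
```

Request:
step_arm:
  deltas: "0.0003 -0.0118 0 0 0 3.6 1;0.0003 -0.0118 0 0 0 3.6 1;0.0003 -0.0118 0 0 0 3.6 1;0.0003 -0.0118 0 0 0 3.6 1;0.0003 -0.0118 0 0 0 3.6 1;0 0 0 0 0 0 1;0 0 0 0 0 0 1"

```text
clock: 9.05
ee_pos: [0.4895, 0.2727, 0.068]
orientation: [2.216, 2.227, 0.003]
ft_force: [0.7, 3.1, 6.9]
finger_gap: 0.0318
gripper_force: 41.9
```

```bash
python3 - <<'E'
from h import *
np.set_printoptions(precision=4,suppress=True)
s=sensors.observe();t=s["ee_pos"];print(s["ft_force"],rot(s["orientation"]))
d=t[:2]-[.4889,.46];print(np.hypot(*d),np.degrees(np.arctan2(d[0],-d[1])))
E
```

```text
[0.7364 3.056  6.9276] [[-0.0048  1.      0.0016]
 [ 1.      0.0048  0.0012]
 [ 0.0012  0.0016 -1.    ]]
0.1873452533584608 0.1938507803784516
```

Request:
step_arm:
  deltas: "0 -0.0033 0 0 0 1 1;0 -0.0033 0 0 0 1 1;0 0 0 0 0 0 1"

```text
clock: 9.35
ee_pos: [0.4831, 0.2727, 0.068]
orientation: [2.255, 2.187, 0.004]
ft_force: [0.2, 4.2, 7.2]
finger_gap: 0.0323
gripper_force: 41.9
```

Request:
step_arm:
  deltas: "0 -0.002 0 0 0 0.6 1;0 -0.002 0 0 0 0.6 1;0 0 0 0 0 0 1"

```text
clock: 9.65
ee_pos: [0.4825, 0.2727, 0.0683]
orientation: [2.273, 2.162, 0.013]
ft_force: [27.4, 3.3, -5.1]
finger_gap: 0.0325
gripper_force: 52.6
```

Request:
step_arm:
  deltas: "0 0.002 0 0 0 -0.6 1;0 0 0 0 0 0 1;0 0 0 0 0 0 1"

```text
clock: 9.95
ee_pos: [0.4828, 0.2727, 0.0682]
orientation: [2.263, 2.175, 0.007]
ft_force: [13.3, 3.4, 1.9]
finger_gap: 0.0322
gripper_force: 47.1
```

```bash
python3 - <<'E'
from h import *
np.set_printoptions(precision=4,suppress=True)
s=sensors.observe();print(s["ft_force"],rot(s["orientation"])[:,0])
for c in("top","scene"):
    p=eyes.capture(c)
    for n,z in(("gauge_pivot",.098),("gauge_index",.118),("rider_mark",.118)):
        for r in eyes.pinpoint(n,p)[:1]: print(c,n,r["pixel"],round(r["confidence"],2),onplane(p,r["pixel"],z))
    if c=="top":save(p,"j.png",(190,190,350,280),5)
E
```

```text
[13.2694  3.4447  1.8598] [0.0397 0.9992 0.0018]
top gauge_pivot [219.8, 236.0] 0.56 [0.4899 0.4599 0.098 ]
top rider_mark [256.6, 237.2] 0.39 [0.4878 0.3953 0.118 ]
scene rider_mark [236.7, 223.5] 0.32 [0.4495 0.378  0.118 ]
```

View pics/j.png

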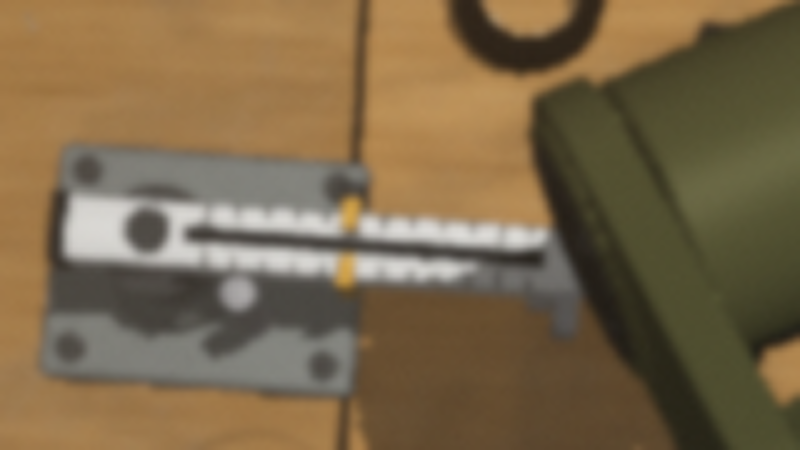

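The boom is against the stop. The pivot cap is at (147,230), the rider at (349,241) and the stop post at (238,293). The fin can't be told apart in the dark slot yet. I'll measure the rider against the pivot from both cameras, using colour.

```bash
python3 - <<'E'
from h import *
np.set_printoptions(precision=4,suppress=True)
for c in("top","scene"):
    a=[]
    for k in range(3):
        p=eyes.capture(c);hsv=cv2.cvtColor(p["frame"],cv2.COLOR_RGB2HSV)
        a.append(hsv)
    pv=proj(p,[.4889,.46,.112])
    # predicted rider pixels for arm=.05,.06 with boom direction
    u=np.array([-.035,-.9994,0])
    for g in(.045,.055,.065):print(c,g,proj(p,np.array([.4889,.46,.121])+u*(.02+g)))
    m=(hsv[...,1]>170)&(hsv[...,2]>120)&(hsv[...,0]>14)&(hsv[...,0]<30)
    n,l,st,ce=cv2.connectedComponentsWithStats(m.astype(np.uint8))
    for i in range(1,n):
        if st[i,4]>3 and 190<ce[i][0]<330 and 150<ce[i][1]<290: print(c,"blob",st[i],ce[i],onplane(p,ce[i],.118))
    if c=="top":
        F=p["frame"].astype(int);
        print(pv)
        for row in(230,234,242): print(row,F[row,195:275].sum(1)//3)
E
```

```text
top 0.045 [256.6353 237.6452]
top 0.055 [262.5745 238.0922]
top 0.065 [268.5158 238.5393]
[218.7251 235.4675]
230 [117 116 115 113 103  78  57  63 111 169 195 199 198 198 196 196 194 193
 190 187 182 174 162 151 144 139 142 148 152 149 147 145 142 143 145 143
 138 140 148 149 146 139 133 132 136 135 135 131 128 129 132 133 132 131
 129 130 131 130 129 125 114 100  95 107 126 132 120  94  90 112 123 126
 126 125 126 126 127 126 127 126]
234 [117 117 116 109  90  66  61 101 161 198 210 213 212 213 213 214 214 213
 206 180 132  92  78  74  74  75  77  90 135 186 205 201 191 181 167 151
 148 169 188 197 199 195 192 197 206 209 210 207 202 205 211 212 211 206
 199 205 212 214 209 196 189 195 190 168 149 144 157 188 205 206 192 167
 171 191 199 197 184 168 179 193]
242 [120 119 118 110  89  65  53  59  79  95 106 112 114 116 118 119 119 121
 125 128 134 138 140 145 150 156 161 165 167 168 170 172 174 177 168 152
 158 180 193 195 185 172 183 197 200 200 194 185 194 205 208 209 204 197
 204 210 212 210 203 196 199 195 173 157 156 167 188 202 206 203 198 194
 197 198 197 196 195 193 185 168]
scene 0.045 [249.3164 207.928 ]
scene 0.055 [251.8847 211.4818]
scene 0.065 [254.4845 215.0792]
```

Rider is at about 0.049 m. I'll start with a short test draw to check that the lock is free.

Request:
step_arm:
  deltas: "-0.001 0 0 0 0 0 1;-0.002 0 0 0 0 0 1;-0.002 0 0 0 0 0 1;-0.002 0 0 0 0 0 1;0 0 0 0 0 0 1"

```text
clock: 11.15
ee_pos: [0.4826, 0.2656, 0.0682]
orientation: [2.264, 2.175, 0.008]
ft_force: [13.4, 3.1, 1.7]
finger_gap: 0.032
gripper_force: 47.2
```

The pull is only about 4 N, so the lock is released. Continuing.

Request:
step_arm:
  deltas: "-0.0025 0 0 0 0 0 1;-0.0025 0 0 0 0 0 1;-0.0025 0 0 0 0 0 1;-0.0025 0 0 0 0 0 1;-0.0025 0 0 0 0 0 1;-0.0025 0 0 0 0 0 1;-0.0025 0 0 0 0 0 1;-0.0025 0 0 0 0 0 1;-0.0025 0 0 0 0 0 1;-0.0025 0 0 0 0 0 1;-0.0025 0 0 0 0 0 1;-0.0025 0 0 0 0 0 1;0 0 0 0 0 0 1;0 0 0 0 0 0 1"

```text
clock: 12.55
ee_pos: [0.4816, 0.2356, 0.0682]
orientation: [2.263, 2.175, 0.008]
ft_force: [15.6, 3.0, 0.3]
finger_gap: 0.0324
gripper_force: 47.8
```

```bash
python3 - <<'E'
from h import *
np.set_printoptions(precision=4,suppress=True)
F=0
for k in range(6):
    p=eyes.capture("top");F=F+p["frame"].astype(float)/6
for r in eyes.pinpoint("gauge_index",p)[:2]:print("idx",r["pixel"],r["confidence"],onplane(p,r["pixel"],.118))
for r in eyes.pinpoint("rider_mark",p)[:2]:print("rid",r["pixel"],r["confidence"],onplane(p,r["pixel"],.118))
print(proj(p,[.4882,.42,.118]),proj(p,[.4872,.391,.118]))
p["frame"]=F.astype(np.uint8);np.save("F1.npy",F);save(p,"k.png",(210,222,290,252),10)
E
```

```text
rid [257.9, 236.9] 0.62 [0.4884 0.3931 0.118 ]
[241.9646 236.3534] [259.1249 237.6355]
```

View pics/k.png

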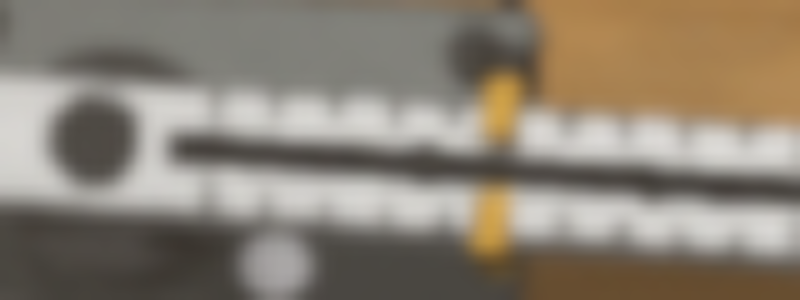

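The fin bulge shows at (425,162) and the rider's centre line is at about (495,168). That is 7 px, or 11.8 mm to go, which agrees with the 0.049 estimate (37 mm drawn).

Request:
step_arm:
  deltas: "-0.002 0 0 0 0 0 1;-0.002 0 0 0 0 0 1;-0.002 0 0 0 0 0 1;-0.002 0 0 0 0 0 1;-0.0015 0 0 0 0 0 1;-0.0015 0 0 0 0 0 1;-0.0005 0 0 0 0 0 1;0 0 0 0 0 0 1;0 0 0 0 0 0 1"

```text
clock: 13.85
ee_pos: [0.4812, 0.2242, 0.0682]
orientation: [2.263, 2.175, 0.008]
ft_force: [16.4, 3.4, -0.5]
finger_gap: 0.0321
gripper_force: 48.0
```

```bash
python3 - <<'E'
from h import *
np.set_printoptions(precision=2,suppress=True,linewidth=200)
F1=np.load("F1.npy");F=0
for k in range(8):
    p=eyes.capture("top");F=F+p["frame"].astype(float)/8
for n in("gauge_index","rider_mark"):
    for r in eyes.pinpoint(n,p)[:1]:print(n,r["pixel"],r["confidence"])
D=(F1-F).mean(2)[228:248,240:285]
# fin: left a bright patch (D<0) and made a dark one (D>0) beside the slot
print("cols",np.arange(240,285));
for r in range(232,244):print(r,D[r-228].round().astype(int))
Y=(F[...,:2].mean(2)-F[...,2])  # yellowness
for r in(230,231,232,233,241,242,243,244):
    w=np.clip(Y[r,250:270]-40,0,None);print(r,(w*np.arange(250,270)).sum()/max(w.sum(),1e-9),w.sum())
E
```

```text
rider_mark [258.9, 238.6] 0.5
cols [240 241 242 243 244 245 246 247 248 249 250 251 252 253 254 255 256 257 258 259 260 261 262 263 264 265 266 267 268 269 270 271 272 273 274 275 276 277 278 279 280 281 282 283 284]
232 [1 0 0 0 1 1 0 1 1 0 1 1 1 1 1 1 1 0 1 0 0 1 0 1 1 1 1 0 0 0 1 1 1 0 0 0 1 0 0 0 0 0 0 0 0]
233 [1 0 1 1 1 1 0 0 1 1 1 0 0 0 0 1 1 1 1 1 0 1 0 1 1 1 0 1 1 1 1 1 0 0 1 0 0 0 1 1 0 0 0 0 0]
234 [ 1  1  1  1  1  1  1  0  1  0  0 -1 -3 -2 -1  0  1  1  2  2  1  1  1  0  1  1  0  1  1  1  1  1  1  0  1  0  1  0  0  0  0  1  0  0  0]
235 [  1   1   1   1   1   0   1   1   1   0  -2  -8 -16 -15  -7  -1   1   3   7   8   5   2   1   0   0   1   1   1   0   0   1   1   1   1   1   0   1   0   0   1   0   1   1   1   1]
236 [  0   1   0   0   0   1   0   1   0   0  -5 -20 -36 -32 -13  -3   0   5  13  19  14   6   2   0   0   0   1   1   1   1   1   1   1   1   1   0   0   0   0   1   0   0   1   1   0]
237 [  0   1   1   0   0   0   0   0   1   0  -5 -15 -26 -24 -11  -2   1   5  12  18  18   8   2   1   0   0   0   0   0   0   1   0   1   1   0   0   0   1   1   1   1   1   1  
[... 440 characters left out ...]
  0   0   0   0   0   0   1   0   0   0   0   0   0   0   0   0  -1   0  -1   0]
241 [ 1  1  1  0  1  0  1  1  1  0 -2 -5 -5 -2  0  1  1  3  3  3  1  1  0  1  1  0  0  0  0  0  0  0  0  1  0  0  0  0  0  0  0  0  0  0  0]
242 [0 0 0 0 0 0 0 1 1 1 0 0 0 0 1 1 1 1 1 1 1 1 1 0 0 1 1 0 1 1 1 1 1 1 0 1 1 0 0 0 0 0 0 0 0]
243 [-1  0  0  0  0  0  0  0  0  1  0  1  1  0  1  1  0  1  1  1  1  1  1  0  1  0  1  1  1  1  0  0  1  0  1  0  0  0  0  0  1  1  0  1  1]
230 263.2483956209891 331.125
231 262.66119243127457 350.125
232 261.44635193133047 247.5625
233 259.54246885617215 165.5625
241 258.9852140077821 80.3125
242 258.9192607003891 128.5
243 258.7629721876297 150.5625
244 258.6479430379747 158.0
```

The fin is now at column 258.9 and the rider at about 259.3, so it is roughly 0.6 mm short, well within tolerance. I'll hold, then hand in.

Request:
step_arm:
  deltas: "-0.0004 0 0 0 0 0 1;0 0 0 0 0 0 1;0 0 0 0 0 0 1;0 0 0 0 0 0 1;0 0 0 0 0 0 1"

```text
clock: 14.85
ee_pos: [0.4812, 0.2238, 0.0682]
orientation: [2.263, 2.175, 0.009]
ft_force: [17.4, 3.7, 0.2]
finger_gap: 0.0323
gripper_force: 48.0
```

```bash
python3 -c "
from station import bot
print(bot.close_job())"
```

```text
the job is handed in; nothing more can be done
None
```

I handed the job in at about 15 s with the boom against its end stop, the fin within about 1 mm of the rider and the head still gripped with its button pressed; the hand-in gave no verdict.

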